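# Balance the canister

## Robot

A 6-joint arm with a two-finger parallel gripper is mounted at the origin on a cart in front of the work surface, level with it; the furniture and walls round the work are solid. World frame = base frame: x ahead of the robot, y to its left, z up, the work surface at z = 0. Lengths are in m, angles in rad, forces in N, time in s.
With the tool pointing down it reaches from about 0.3 to 0.75 m from the base axis. Payload 8.5 kg.
Tool frame: the origin (TCP) lies on the front face of the gripper's body, between the roots of the fingers; the fingertips stand 64 mm ahead of it and the grasp point (between the pads) lies 45 mm ahead of it; z points along the fingers, y is the line along which they close (so a half turn about z gives the same grasp; the last joint's range is limited). The gripper opens to 88 mm and grips with 3 to 60 N. Pads are 18 mm wide; open, the fingers measure 123 mm over their backs; the gripper's body (75 mm by 187 mm) begins 45 mm behind the grasp point.
Start: joints at [1.104, 0.381, 1.297, -0, 1.464, -0.215], TCP at [0.137, 0.533, 0.303] pointing down, gripper open.
Joint ranges: [-3.11, 3.11], [-0.89, 2.33], [0.22, 2.48], [-1.42, 4.56], [0.17, 2.85], [-2.88, 2.88]. Speed limits (rad/s): [2.39, 2.39, 3.14, 3.14, 3.14, 3.14].

## Interface

Orientations are given as a unit quaternion [x, y, z, w].
In Python, from bench import arm gives the robot as it stands.
- The arm moves only by the shell command python3 shift.py 'ROWS' [FORCE]. ROWS is 1 to 5 rows, one to a line, with the numbers parted by spaces; each row has 7 numbers: the opening from 0.0 (shut) to 1.0 (fully open), then dx, dy, dz in m, then a rotation vector rx, ry, rz in rad; each row shifts and turns the commanded pose from where the row before left it, along the tool's axes as they then stand; what a row does not reach is not made up. A row lasts 1/12 s, in which the tool goes at most 0.0417 m and 0.125 rad, less where a joint would pass 70% of its speed; a pose out of reach is approached as far as the arm can. The fingers move at their own pace and stop on an object; FORCE is the grip in N (left out, the last holds). Time passes only in rows, so rows that do not move let the fingers close. It prints the time, the measured TCP pose, the force, the opening and the grip force at its end. Input that does not fit is refused with a message, and nothing moves.
- arm.get_obs(): the state, without advancing time (a new reading comes with each control period).
- arm.snapshot(name): name is "side" or "top" or "wrist"; returns a dict with "img" (420x560x3 uint8, blue, green, red), "vfov" (degrees; the focal length in pixels is half the picture's height over the tangent of half this angle, whatever the lens; pixels are square), "cx", "cy" (the principal point, pixels), "k1" (the pictures are not rectified: a ray, as slopes to the right and down, at radius r is drawn at 1 + k1 r^2 times it, then the intrinsics apply), "extrinsics" (4x4, takes a point from world to camera coordinates); the wrist camera has in their place "T_tool_cam" (4x4, takes a point from camera to tool coordinates, whose origin is the TCP and whose axes are the flange's). Camera axes: x right, y down, z forward; pixel columns grow to the right and rows downward; lengths in m; the calibration is good to about 2 mm. A picture is of the moment at which its call begins: read the wrist's pose just before it. There is no depth.
- arm.hand_in(): hands the job in; it is judged then, once.
The state is a dict: "time_s": time; "q": joint angles; "joint_velocities": joint speeds; "joint_torque": joint torques, N m; "eef_pos": TCP position; "ee_rot": TCP orientation; "ft_force": force on the tool from outside, world axes, zero at the start; "moment": the same for the moment, N m; "finger_gap": opening from 0.0 (shut) to 1.0 (fully open); "grasp_force": force on a finger pad.
Only numpy, scipy, OpenCV 4.12 (cv2) and the standard library are available. Lean on these libraries where they do the work, as an engineer would, in place of code of your own. Each camera call takes 0.05 s, during which the arm holds its last target. There are 200 camera calls.

## Task

The grey canister with the wooden lid, standing on one pan of the balance, weighs 300 g. Load the empty pan with weights until the beam rests level, standing them upright on the pan: the brass weight is 200 g, the red one 100 g and the big black one 500 g.

Things in the scene. Friction and masses are not known exactly. Their poses are not given: they have to be found in the camera images.
- weight_200: the 200 g weight: brass, upright cylinder 30 mm across and 28 mm high with a 17 mm wide knob on top, 41 mm high in all; origin at the centre of its underside, z up. It stands on the worktop, in any order with the red weight and a black 500 g weight (42 mm across, 58 mm high), their centres at least 50 mm apart.
- weight_100: the 100 g weight: red enamelled, upright cylinder 24 mm across and 23 mm high with a 14 mm wide knob on top, 34 mm high in all; origin at the centre of its underside, z up.
- empty_pan (a point): centre of the floor of the empty steel pan of the green balance: a dish 120 mm across inside, rim 5 mm above the floor, kept level by a linkage, so a weight may stand anywhere on it. z up, y along the beam, away from the canister's pan, 250 mm off (canister 102 mm across, 140 high); the pointer arch between is 121 mm high. Floor about 95 mm above the worktop while empty, 80 with the beam level.
- beam (a joint): tilt of the balance beam (rad): +0.12 at its stop with the empty pan high and the canister low (the start), 0 level, -0.12 empty pan low. Weak centring spring; it comes to rest in about 2 s. It leaves the stop only when the load nearly equals the canister's, or under a light push on the pan.

How it is judged:
By the outcome, as a careful person would: the job done as asked, in the order asked, and still so for the second after the job is handed in, with the robot touching nothing.
It also fails if it takes over 56 s, if anything falls off the work surface, if the arm or the gripper's body presses on something with over 40 N, if the wrist force passes 120 N, or if a joint passes its speed limit or range.

## Working session

There is one attempt and no reset: what is moved stays moved. The work goes in short steps, Python scripts to look and compute and a shell command to move; the robot and the scene stay as the last step left them, time stands still between calls to the robot, and variables do not carry over. Pictures are saved under pics/ and viewed, at most 10 in all, crops included, and the job is handed in when it is done.

```bash
ls; mkdir -p pics; cat > h.py <<'E'
import numpy as np,cv2
from bench import arm
from scipy.spatial.transform import Rotation as R
def snap(n):
    o=arm.get_obs(); s=arm.snapshot(n); f=210/np.tan(np.radians(s['vfov'])/2)
    if n=='wrist':
        T=np.eye(4);T[:3,:3]=R.from_quat(o['ee_rot']).as_matrix();T[:3,3]=o['eef_pos'];T=T@np.array(s['T_tool_cam'])
    else: T=np.linalg.inv(np.array(s['extrinsics']))
    return dict(img=np.array(s['img']),f=f,cx=s['cx'],cy=s['cy'],k1=s['k1'],T=T)
def ray(c,u,v):
    K=np.array([[c['f'],0,c['cx']],[0,c['f'],c['cy']],[0,0,1.]])
    p=cv2.undistortPoints(np.array([[[u,v]]],float),K,np.array([c['k1'],0,0,0,0]))[0,0]
    d=c['T'][:3,:3]@np.array([p[0],p[1],1]); return c['T'][:3,3],d/np.linalg.norm(d)
def plane(c,u,v,z):
    o,d=ray(c,u,v); return o+d*(z-o[2])/d[2]
def tri(rays):
    A=0;b=0
    for o,d in rays:
        P=np.eye(3)-np.outer(d,d);A=A+P;b=b+P@o
    x=np.linalg.solve(A,b); return x,[np.linalg.norm((np.eye(3)-np.outer(d,d))@(x-o)) for o,d in rays]
E
python3 - <<'E'
from h import *
import pickle
for n in ['side','top','wrist']:
    c=snap(n);cv2.imwrite(f'pics/{n}0.png',c['img']);pickle.dump(c,open(n+'0.pkl','wb'));print(n,c['T'].round(3).tolist(),c['f'])
print(arm.get_obs())
E
```

```text
bench.py
pics
shift.py
side [[-0.965, -0.141, 0.22, 0.308], [-0.262, 0.503, -0.824, 0.787], [0.006, -0.853, -0.523, 0.543], [0.0, 0.0, 0.0, 1.0]] 385.3717196271395
top [[-0.01, -0.981, 0.192, 0.31], [-1.0, 0.005, -0.029, 0.067], [0.028, -0.193, -0.981, 1.075], [0.0, 0.0, 0.0, 1.0]] 503.6509694469702
wrist [[0.25, 0.931, 0.265, 0.069], [0.968, -0.24, -0.068, 0.55], [-0.0, 0.274, -0.962, 0.385], [0.0, 0.0, 0.0, 1.0]] 363.7792477972101
{'time_s': 0.15, 'q': array([ 1.10370915e+00,  3.81019781e-01,  1.29801904e+00,  7.17209528e-06,
        1.46363426e+00, -2.15312921e-01]), 'joint_velocities': array([-0.00044227,  0.00166904, -0.00340697,  0.00048161,  0.00023209,
       -0.001709  ]), 'joint_torque': array([ 1.71808966e-03, -4.38083947e+01, -2.24614441e+01,  7.13543873e-02,
        3.44093505e-02, -7.92371566e-05]), 'eef_pos': array([0.13695623, 0.5325206 , 0.30231391]), 'ee_rot': array([ 1.25555254e-01,  9.92086481e-01, -5.07880447e-04, -1.84125446e-04]), 'ft_force': array([0.16358039, 0.14968727, 0.26994711]), 'moment': array([-0.02262609, -0.04293731, -0.07912479]), 'grasp_force': 0.0, 'finger_gap': 1.0011502317054277}
```

View pics/top0.png

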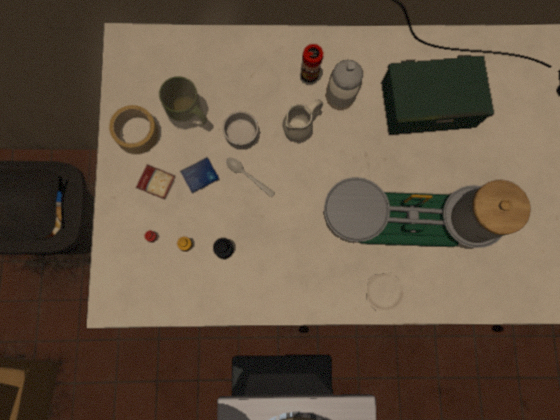

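View pics/side0.png

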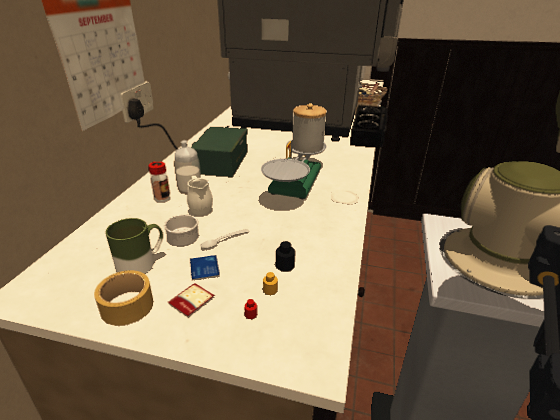

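Top view: red weight (151,236), brass (185,244), black (223,248), empty pan (357,210), canister on the right pan (500,207). Side view: red (251,309), brass (270,284), pan (286,170). Next I segment and triangulate them.

```bash
cat > m.py <<'E'
from h import *
import pickle
C={n:pickle.load(open(n+'0.pkl','rb')) for n in ['side','top','wrist']}
def blobs(c,lo,hi,box,mn=15):
    x0,y0,x1,y1=box;hsv=cv2.cvtColor(c['img'],cv2.COLOR_BGR2HSV)
    m=cv2.inRange(hsv,lo,hi);z=np.zeros_like(m);z[y0:y1,x0:x1]=m[y0:y1,x0:x1]
    n,l,s,ce=cv2.connectedComponentsWithStats(z)
    return [(s[i].tolist(),ce[i].round(1).tolist()) for i in range(1,n) if s[i][4]>mn]
R1=((0,150,50),(8,255,255));B1=((12,120,60),(30,255,255))
if __name__=='__main__':
    for n,box,bb in [('top',(135,222,170,255),(170,228,205,260)),('side',(235,290,262,325),(258,268,282,300))]:
        print(n,'red',blobs(C[n],*R1,box),'brass',blobs(C[n],*B1,bb))
    for n,b in [('top',(300,160,400,255)),('side',(245,140,325,200))]:
        print(n,blobs(C[n],(0,0,75),(180,60,190),b,200))
    t=C['top'];
    for n,c in C.items():
        if n!='wrist':
            p=np.linalg.inv(c['T'])@[0.137,0.533,0.303,1];print(n,p[:2]/p[2]*c['f']+[c['cx'],c['cy']])
    for u,v in [(151,236),(185,244),(223,248),(357,210)]: print(plane(t,u,v,.09 if u==357 else .03))
    big=np.hstack([cv2.resize(t['img'][215:265,125:245],None,fx=5,fy=5,interpolation=cv2.INTER_NEAREST)])
    b2=cv2.resize(C['side']['img'][140:205,245:335],None,fx=4,fy=4,interpolation=cv2.INTER_NEAREST)
    b3=cv2.resize(C['side']['img'][265:325,235:290],None,fx=4,fy=4,interpolation=cv2.INTER_NEAREST)
    o=np.zeros((250+260,600,3),np.uint8);o[:250]=big;o[250:510,:360]=b2;o[250:490,370:590]=b3
    cv2.imwrite('pics/crop.png',o)
E
python3 m.py
```

```text
top red [([145, 231, 11, 11, 86], [150.0, 235.7])] brass [([177, 237, 16, 14, 173], [184.0, 243.3])]
side red [([245, 299, 12, 20, 206], [250.4, 309.1])] brass [([263, 272, 15, 23, 295], [270.0, 283.6])]
top [([324, 177, 76, 65, 3419], [357.2, 209.2])]
side [([261, 156, 49, 24, 808], [285.8, 168.4])]
side [571.3008012  341.11498695]
top [-67.66782804 443.83274982]
[0.47489367 0.29701986 0.03      ]
[0.4575893 0.2265466 0.03     ]
[0.44861814 0.14779015 0.03      ]
[ 0.51564521 -0.12421491  0.09      ]
```

View pics/crop.png

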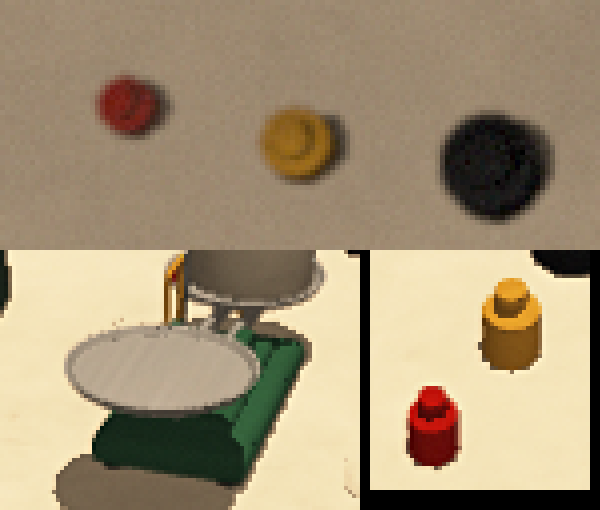

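View pics/wrist0.png

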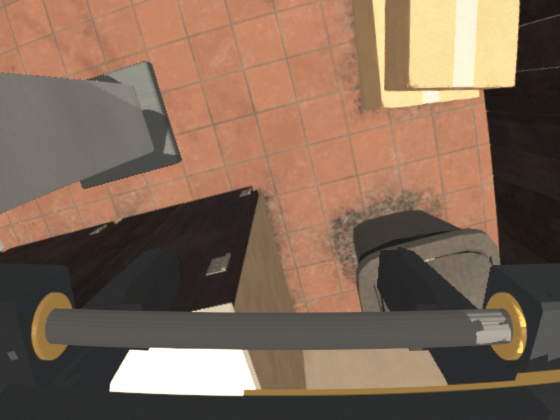

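The crops show the knob tops: in top, red ≈(150.8,234.2), brass ≈(183.4,242.4); in side, red ≈(250.5,300), brass ≈(270.3,273.5). The wrist camera looks off the table corner for now.

```bash
python3 - <<'E'
from m import *
t,s=C['top'],C['side']
P={'redknob':((150.6,234.2),(250.2,300)),'brassknob':((183.3,242.3),(270.2,273.5)),'redbase':((150.,235.7),(250.4,309.1)),'brassmid':((184,243.3),(270,283.6))}
for k,(a,b) in P.items(): print(k,tri([ray(t,*a),ray(s,*b)]))
# pan ellipse: contour of rim
for n,c,b in [('top',t,(318,172,392,246)),('side',s,(255,150,315,186))]:
    hsv=cv2.cvtColor(c['img'],cv2.COLOR_BGR2HSV);m=cv2.inRange(hsv,(0,0,60),(180,60,200));z=np.zeros_like(m);x0,y0,x1,y1=b;z[y0:y1,x0:x1]=m[y0:y1,x0:x1]
    z=cv2.morphologyEx(z,cv2.MORPH_OPEN,np.ones((7,7)))
    ct=max(cv2.findContours(z,0,1)[0],key=cv2.contourArea);e=cv2.fitEllipse(cv2.convexHull(ct));print(n,e)
    if n=='top':et=e
    else: es=e
x,r=tri([ray(t,*et[0]),ray(s,*es[0])]);print('pan',x,r)
print([plane(t,et[0][0]+d,et[0][1],.1)[1] for d in (-et[1][0]/2,et[1][0]/2)])
# canister lid
for u,v in [(501,207)]: print(plane(t,u,v,.235))
E
```

```text
redknob (array([0.47913323, 0.29779624, 0.03142157]), [np.float64(0.0006751592132083311), np.float64(0.000675159213208428)])
brassknob (array([0.46025592, 0.22850663, 0.04114305]), [np.float64(0.0006837234248001327), np.float64(0.0006837234248000434)])
redbase (array([0.47819626, 0.30273629, 0.0136606 ]), [np.float64(7.222355255802661e-05), np.float64(7.222355255803825e-05)])
brassmid (array([0.4608187 , 0.23065678, 0.01688581]), [np.float64(0.00012129973881737842), np.float64(0.00012129973881743535)])
top ((356.7528076171875, 209.22076416015625), (64.33560943603516, 67.20761108398438), 105.24718475341797)
side ((285.3993225097656, 169.3899383544922), (22.53611946105957, 48.16472625732422), 89.7269058227539)
pan [ 0.51583185 -0.12235917  0.09729397] [np.float64(0.00011891470656962989), np.float64(0.00011891470656969925)]
[np.float64(-0.0578467016534258), np.float64(-0.1858731750767611)]
[ 0.48942913 -0.34264716  0.235     ]
```

Heights agree (knob tops 41 and 31 mm, pan rim 97 mm). I'm moving over the brass weight with the tool axes aligned to the world.

```bash
python3 shift.py '0.6 0 0 0 0 0 -0.125
0.6 0 0 0 0 0 -0.125
0.6 -0.029 -0.027 0.007 0 0 0
0.6 -0.029 -0.027 0.007 0 0 0
0.6 -0.029 -0.027 0.007 0 0 0' 15; python3 shift.py '0.6 -0.029 -0.027 0.007 0 0 0
0.6 -0.029 -0.027 0.007 0 0 0
0.6 -0.029 -0.027 0.007 0 0 0
0.6 -0.029 -0.027 0.007 0 0 0
0.6 -0.029 -0.027 0.007 0 0 0'; python3 shift.py '0.6 -0.029 -0.027 0.007 0 0 0
0.6 -0.029 -0.027 0.007 0 0 0
0.6 0 0 0 0 0 0
0.6 0 0 0 0 0 0'
```

```text
time_s: 0.57
eef_pos: [0.2243, 0.4505, 0.2812]
ee_rot: [-0.0, 1.0, -0.0, -0.0]
ft_force: [1.3, -0.2, -0.4]
finger_gap: 0.649
grasp_force: 0.0
time_s: 0.98
eef_pos: [0.3696, 0.3146, 0.2464]
ee_rot: [0.001, 1.0, -0.0, -0.0]
ft_force: [1.1, 1.4, 0.1]
finger_gap: 0.602
grasp_force: 0.0
time_s: 1.32
eef_pos: [0.4275, 0.2608, 0.2321]
ee_rot: [0.003, 1.0, -0.0, -0.001]
ft_force: [-0.5, 0.5, 0.2]
finger_gap: 0.601
grasp_force: 0.0
```

```bash
cat > w.py <<'E'
from m import *
import sys
c=snap('wrist');n=sys.argv[1];cv2.imwrite(f'pics/w{n}.png',c['img']);pickle.dump(c,open(f'w{n}.pkl','wb'))
print(arm.get_obs()['eef_pos'].round(4))
for k,r,z in [('red',R1,.0),('brass',B1,.0)]:
    for s,ce in blobs(c,*r,(0,0,560,420),120): print(k,s,ce,plane(c,*ce,.02).round(4))
E
python3 w.py 1
```

```text
[0.4266 0.2618 0.2324]
red [314, 229, 28, 31, 656] [327.5, 244.0] [0.4754 0.3035 0.02  ]
red [319, 349, 35, 33, 503] [335.8, 365.2] [0.6045 0.3166 0.02  ]
brass [457, 0, 103, 55, 3141] [512.5, 22.7] [0.2913 0.4468 0.02  ]
brass [228, 208, 36, 40, 1137] [245.8, 227.7] [0.4599 0.2328 0.02  ]
brass [111, 295, 30, 69, 1056] [122.5, 329.0] [0.5632 0.1097 0.02  ]
brass [417, 295, 30, 69, 1040] [434.6, 329.2] [0.5653 0.411  0.02  ]
brass [152, 371, 408, 24, 2937] [395.3, 385.9] [0.6329 0.3795 0.02  ]
```

View pics/w1.png

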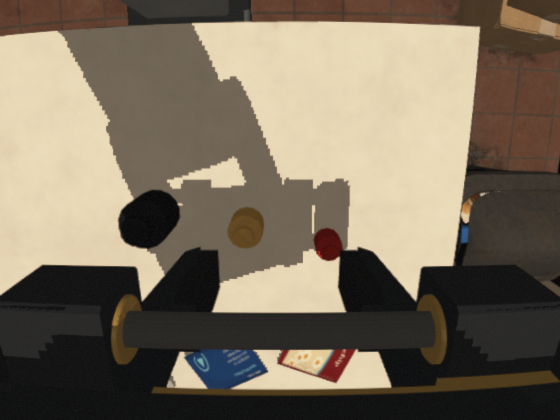

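Wrist view: black (150,218), brass (246,228), red (327,244), clear of the fingers. Next a second wrist view from lower down, above the brass weight.

```bash
python3 shift.py '0.6 -0.017 -0.016 0.03 0 0 0
0.6 -0.016 -0.015 0.03 0 0 0
0.6 0 0 0 0 0 0
0.6 0 0 0 0 0 0'; python3 w.py 2; python3 - <<'E'
from m import *
a=pickle.load(open('w1.pkl','rb'));b=pickle.load(open('w2.pkl','rb'))
for r,nm in ((B1,'brass'),(R1,'red')):
    f=lambda c:[x for x in blobs(c,*r,(150,130,420,290),120)]
    print(nm,f(b)); 
    if f(b): print(tri([ray(a,*f(a)[0][1]),ray(b,*f(b)[0][1])]))
E
```

```text
time_s: 1.7
eef_pos: [0.4587, 0.2316, 0.1721]
ee_rot: [0.001, 1.0, -0.0, -0.001]
ft_force: [0.6, -0.5, 0.4]
finger_gap: 0.603
grasp_force: 0.0
[0.4588 0.2321 0.1732]
red [362, 216, 39, 39, 1117] [380.6, 235.4] [0.476  0.3027 0.02  ]
red [312, 350, 22, 33, 176] [321.9, 364.8] [0.5842 0.2656 0.02  ]
red [367, 364, 24, 24, 251] [379.7, 379.4] [0.5999 0.3131 0.02  ]
brass [258, 189, 44, 51, 1779] [279.3, 214.0] [0.4602 0.2324 0.02  ]
brass [111, 295, 31, 69, 1071] [122.5, 329.0] [0.5525 0.1118 0.02  ]
brass [417, 295, 30, 69, 1065] [434.6, 329.2] [0.5533 0.3517 0.02  ]
brass [152, 371, 408, 25, 3075] [395.1, 385.9] [0.6072 0.3266 0.02  ]
brass [([258, 189, 44, 51, 1779], [279.3, 214.0])]
(array([0.46151667, 0.23239256, 0.01555752]), [np.float64(6.805692240755416e-05), np.float64(6.805692240752065e-05)])
red [([362, 216, 39, 39, 1117], [380.6, 235.4])]
(array([0.47799139, 0.30439893, 0.01402477]), [np.float64(0.00018681803318042415), np.float64(0.00018681803318021912)])
```

View pics/w2.png

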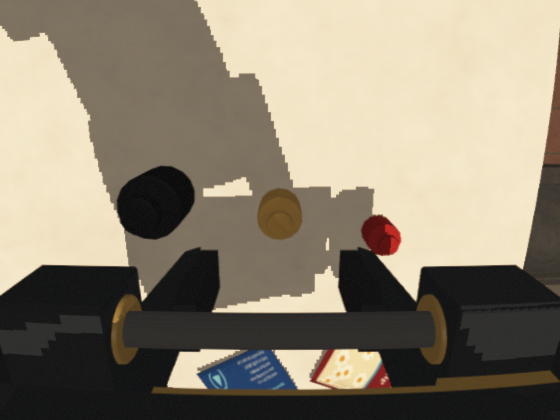

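The brass weight is centred between the fingers (279,214). I'll descend and grip.

```bash
python3 shift.py '0.6 -0.002 0 0.035 0 0 0
0.6 0 0 0.035 0 0 0
0.6 0 0 0.018 0 0 0
0.6 0 0 0.010 0 0 0
0.6 0 0 0 0 0 0'; python3 shift.py '0.0 0 0 0 0 0 0
0.0 0 0 0 0 0 0
0.0 0 0 0 0 0 0
0.0 0 0 0 0 0 0
0.0 0 0 0 0 0 0' 15
```

```text
time_s: 2.17
eef_pos: [0.4608, 0.232, 0.0744]
ee_rot: [0.0, 1.0, -0.0, -0.001]
ft_force: [-0.8, -0.6, 0.0]
finger_gap: 0.598
grasp_force: 0.0
time_s: 2.58
eef_pos: [0.4619, 0.2313, 0.076]
ee_rot: [0.001, 1.0, 0.0, 0.001]
ft_force: [-1.7, 1.1, 7.5]
finger_gap: 0.332
grasp_force: 15.0
```

```bash
python3 shift.py '0.0 0 0 -0.01 0 0 0
0.0 0 0 -0.035 0 0 0
0.0 0 0 -0.04 0 0 0
0.0 0 0 -0.04 0 0 0
0.0 0 0 -0.025 0 0 0'; python3 shift.py '0.0 0 0 0 0 0 0
0.0 0 0 0 0 0 0
0.0 0 0 0 0 0 0';python3 w.py 3
```

```text
time_s: 3.0
eef_pos: [0.4616, 0.2311, 0.2293]
ee_rot: [0.001, 1.0, 0.0, 0.002]
ft_force: [0.9, 0.5, -2.3]
finger_gap: 0.334
grasp_force: 15.0
time_s: 3.25
eef_pos: [0.4608, 0.2308, 0.2238]
ee_rot: [0.001, 1.0, -0.0, -0.001]
ft_force: [-0.2, -0.2, -2.9]
finger_gap: 0.332
grasp_force: 15.0
[0.4608 0.2308 0.2234]
red [350, 196, 32, 32, 742] [365.3, 211.4] [0.4763 0.3029 0.02  ]
brass [520, 0, 40, 45, 1072] [537.9, 19.7] [0.3216 0.4329 0.02  ]
brass [242, 228, 74, 85, 5011] [278.5, 271.8] [0.5308 0.2309 0.02  ]
brass [168, 295, 22, 71, 836] [175.9, 330.2] [0.5909 0.1356 0.02  ]
brass [369, 295, 22, 71, 827] [381.2, 330.5] [0.5918 0.326  0.02  ]
brass [94, 375, 414, 21, 3207] [339.9, 387.3] [0.6576 0.2911 0.02  ]
```

View pics/w3.png

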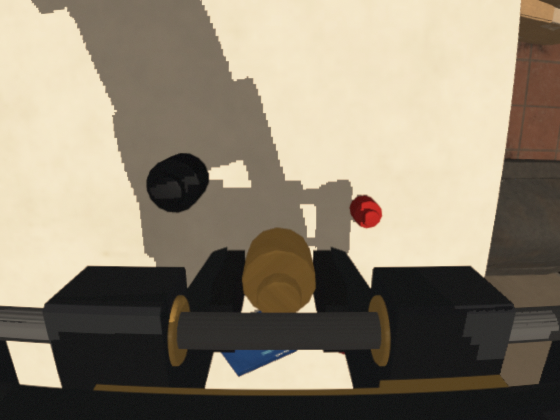

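The brass weight (278,272) hangs upright in the fingers. Now carrying it over the pan.

```bash
python3 shift.py '0.0 -0.005 -0.02 -0.005 0 0 0
0.0 -0.009 -0.039 0 0 0 0
0.0 -0.009 -0.039 0 0 0 0
0.0 -0.009 -0.039 0 0 0 0
0.0 -0.009 -0.039 0 0 0 0';python3 shift.py '0.0 -0.009 -0.039 0 0 0 0
0.0 -0.009 -0.039 0 0 0 0
0.0 -0.009 -0.039 0 0 0 0
0.0 -0.009 -0.039 0 0 0 0
0.0 -0.003 -0.02 0 0 0 0';python3 shift.py '0.0 0 0 0 0 0 0
0.0 0 0 0 0 0 0
0.0 0 0 0 0 0 0';python3 w.py 4; python3 -c "
from h import *
cv2.imwrite('pics/s4.png',snap('side')['img'])
a=cv2.imread('pics/s4.png');b=cv2.imread('pics/w4.png');cv2.imwrite('pics/both4.png',np.hstack([cv2.resize(a[100:230,200:370],None,fx=2.35,fy=2.35,interpolation=2),cv2.resize(b,(400,305))]))"
```

```text
time_s: 3.72
eef_pos: [0.5018, 0.0533, 0.2282]
ee_rot: [0.001, 1.0, 0.0, -0.002]
ft_force: [1.0, 1.0, -1.6]
finger_gap: 0.332
grasp_force: 15.0
time_s: 4.13
eef_pos: [0.5411, -0.1251, 0.2278]
ee_rot: [0.002, 1.0, 0.0, -0.001]
ft_force: [0.0, -0.1, -2.0]
finger_gap: 0.335
grasp_force: 15.0
time_s: 4.38
eef_pos: [0.5404, -0.1203, 0.2286]
ee_rot: [0.001, 1.0, 0.001, -0.001]
ft_force: [0.2, 0.0, -2.1]
finger_gap: 0.336
grasp_force: 15.0
[ 0.5405 -0.12    0.229 ]
brass [32, 204, 100, 31, 1015] [76.7, 223.3] [ 0.5675 -0.2956  0.02  ]
brass [242, 228, 74, 85, 5031] [278.6, 271.7] [ 0.6125 -0.1197  0.02  ]
brass [167, 295, 23, 71, 844] [176.0, 330.2] [ 0.6736 -0.2165  0.02  ]
brass [369, 295, 22, 71, 839] [381.2, 330.5] [ 0.6747 -0.0231  0.02  ]
brass [94, 375, 414, 21, 3323] [338.4, 387.5] [ 0.7417 -0.06    0.02  ]Traceback (most recent call last):
  File "<string>", line 4, in <module>
    a=cv2.imread('pics/s4.png');b=cv2.imread('pics/w4.png');cv2.imwrite('pics/both4.png',np.hstack([cv2.resize(a[100:230,200:370],None,fx=2.35,fy=2.35,interpolation=2),cv2.resize(b,(400,305))]))
                                                                                         ~~~~~~~~~^^^^^^^^^^^^^^^^^^^^^^^^^^^^^^^^^^^^^^^^^^^^^^^^^^^^^^^^^^^^^^^^^^^^^^^^^^^^^^^^^^^^^^^^^^^^^^^
    return _nx.concatenate(arrs, 1, dtype=dtype, casting=casting)
           ~~~~~~~~~~~~~~~^^^^^^^^^^^^^^^^^^^^^^^^^^^^^^^^^^^^^^^
ValueError: all the input array dimensions except for the concatenation axis must match exactly, but along dimension 0, the array at index 0 has size 306 and the array at index 1 has size 305
```

```bash
python3 -c "
import cv2,numpy as np
a=cv2.imread('pics/s4.png');b=cv2.imread('pics/w4.png');cv2.imwrite('pics/both4.png',np.hstack([cv2.resize(a[100:230,200:370],(400,306)),cv2.resize(b,(400,306))]))"
```

```text
(no output)
```

View pics/both4.png

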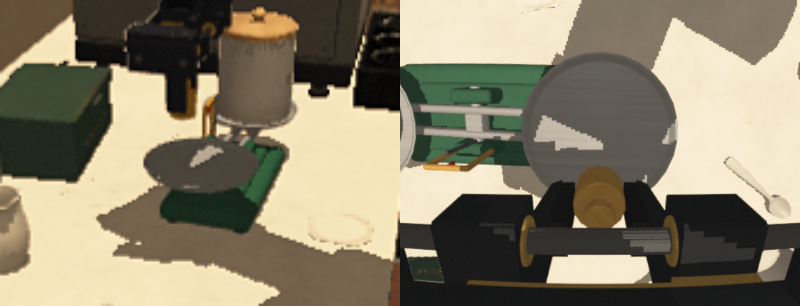

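Wrist half of the picture: pan edges at u≈172 and 388, near rim at v≈71 (full-size pixels), with the weight above the far half of the pan.

```bash
python3 -c "
from m import *
c=pickle.load(open('w4.pkl','rb'))
for p in [(280,71),(172,171),(388,171)]: print(plane(c,*p,.098).round(4))"
```

```text
[ 0.4518 -0.1188  0.098 ]
[ 0.5083 -0.1836  0.098 ]
[ 0.5087 -0.054   0.098 ]
```

```bash
python3 shift.py '0.0 0 0 0.02 0 0 0
0.0 0 0 0.02 0 0 0
0.0 0 0 0.01 0 0 0
0.0 0 0 0 0 0 0
0.0 0 0 0 0 0 0';python3 shift.py '0.0 0 0 0.003 0 0 0
0.0 0 0 0 0 0 0';python3 shift.py '0.0 0 0 0.002 0 0 0
0.0 0 0 0 0 0 0';python3 shift.py '0.0 0 0 0.002 0 0 0
0.0 0 0 0 0 0 0'
```

```text
time_s: 4.9
eef_pos: [0.5409, -0.1206, 0.18]
ee_rot: [0.0, 1.0, 0.0, -0.0]
ft_force: [0.2, -0.2, -1.8]
finger_gap: 0.337
grasp_force: 15.0
time_s: 5.07
eef_pos: [0.5411, -0.121, 0.1773]
ee_rot: [0.001, 1.0, -0.0, 0.001]
ft_force: [-0.3, -0.1, -2.6]
finger_gap: 0.341
grasp_force: 15.0
time_s: 5.23
eef_pos: [0.5409, -0.1211, 0.1749]
ee_rot: [0.001, 1.0, -0.0, 0.0]
ft_force: [-0.3, -0.6, -2.9]
finger_gap: 0.336
grasp_force: 15.0
time_s: 5.4
eef_pos: [0.5408, -0.1211, 0.1726]
ee_rot: [0.001, 1.0, 0.0, -0.0]
ft_force: [0.4, 0.3, -2.3]
finger_gap: 0.332
grasp_force: 15.0
```

```bash
for i in 1 2 3; do python3 shift.py '0.0 0 0 0.0015 0 0 0
0.0 0 0 0 0 0 0' | grep -E 'eef|ft'; done
```

```text
eef_pos: [0.5408, -0.1211, 0.1711]
ft_force: [0.8, 0.5, -2.0]
eef_pos: [0.5409, -0.121, 0.1697]
ft_force: [-1.1, -0.1, 0.6]
eef_pos: [0.5409, -0.121, 0.1682]
ft_force: [-0.6, 1.3, 0.4]
```

Contact felt at TCP z≈0.170. Releasing.

```bash
python3 shift.py '0.0 0 0 -0.001 0 0 0
0.37 0 0 0 0 0 0
0.45 0 0 0 0 0 0
0.55 0 0 0 0 0 0
0.55 0 0 0 0 0 0';python3 shift.py '0.55 0 0 -0.01 0 0 0
0.55 0 0 -0.02 0 0 0
0.55 0 0 -0.03 0 0 0
0.55 0 0 -0.01 0 0 0
0.55 0 0 0 0 0 0';python3 -c "
from h import *
c=snap('side');cv2.imwrite('pics/s5.png',c['img'])
d=snap('wrist');cv2.imwrite('pics/w5.png',d['img'])
cv2.imwrite('pics/both5.png',np.hstack([cv2.resize(c['img'][100:230,200:370],(400,306)),cv2.resize(d['img'],(400,306))]))"
```

```text
time_s: 6.32
eef_pos: [0.5409, -0.1211, 0.1693]
ee_rot: [0.001, 1.0, -0.0, -0.0]
ft_force: [-0.7, -0.1, -0.2]
finger_gap: 0.546
grasp_force: 0.0
time_s: 6.73
eef_pos: [0.5415, -0.1214, 0.2422]
ee_rot: [0.001, 1.0, -0.001, 0.003]
ft_force: [-0.3, -0.5, 0.4]
finger_gap: 0.55
grasp_force: 0.0
```

View pics/both5.png

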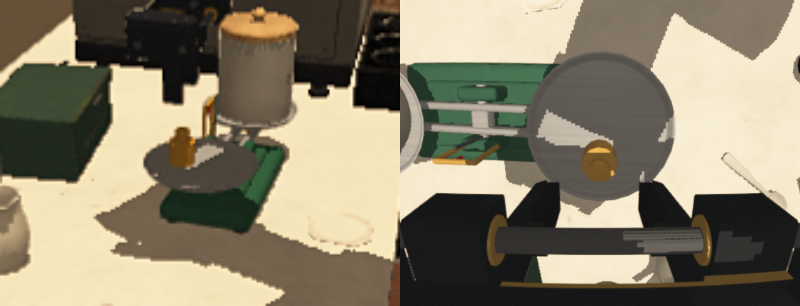

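Brass stands upright on the pan (side crop (181,148), wrist half (600,160)). Now the red weight.

```bash
python3 shift.py '0.55 0.002 0.02 0 0 0 0
0.55 0.006 0.04 0 0 0 0
0.55 0.006 0.04 0 0 0 0
0.55 0.006 0.04 0 0 0 0
0.55 0.006 0.04 0 0 0 0' | grep eef;python3 shift.py '0.55 0.006 0.04 0 0 0 0
0.55 0.006 0.04 0 0 0 0
0.55 0.006 0.04 0 0 0 0
0.55 0.006 0.04 0 0 0 0
0.55 0.006 0.04 0 0 0 0'|grep eef;python3 shift.py '0.55 0.006 0.035 0.015 0 0 0
0.55 0.001 0.01 0.03 0 0 0
0.55 0 0 0.015 0 0 0
0.55 0 0 0 0 0 0
0.55 0 0 0 0 0 0'; python3 w.py 6
```

```text
eef_pos: [0.5141, 0.0606, 0.2376]
eef_pos: [0.4844, 0.2608, 0.2376]
time_s: 8.08
eef_pos: [0.4782, 0.3038, 0.1779]
ee_rot: [0.001, 1.0, -0.001, -0.002]
ft_force: [0.2, -0.7, -0.1]
finger_gap: 0.552
grasp_force: 0.0
[0.4788 0.3037 0.1792]
red [263, 188, 34, 39, 1011] [279.1, 207.0] [0.4764 0.3043 0.02  ]
red [276, 350, 40, 32, 642] [294.8, 364.8] [0.6081 0.3167 0.02  ]
brass [464, 0, 96, 35, 1368] [514.7, 14.5] [0.3479 0.4563 0.02  ]
brass [121, 295, 29, 70, 1026] [132.5, 329.5] [0.5763 0.1889 0.02  ]
brass [408, 295, 29, 70, 1031] [424.7, 329.7] [0.577  0.4186 0.02  ]
brass [141, 371, 409, 24, 3032] [385.8, 386.2] [0.6319 0.3929 0.02  ]
```

```bash
python3 shift.py '0.55 0 0 0.035 0 0 0
0.55 0 0 0.035 0 0 0
0.55 0 0 0.023 0 0 0
0.55 0 0 0.012 0 0 0
0.55 0 0 0 0 0 0'; python3 shift.py '0.0 0 0 0 0 0 0
0.0 0 0 0 0 0 0
0.0 0 0 0 0 0 0
0.0 0 0 0 0 0 0
0.0 0 0 0 0 0 0' 12;  python3 shift.py '0.0 0 0 -0.01 0 0 0
0.0 0 0 -0.035 0 0 0
0.0 0 0 -0.04 0 0 0
0.0 0 0 -0.04 0 0 0
0.0 0 0 -0.03 0 0 0'; python3 shift.py '0.0 0 0 0 0 0 0
0.0 0 0 0 0 0 0'; python3 w.py 7 | grep red
```

```text
time_s: 8.55
eef_pos: [0.4785, 0.3031, 0.0728]
ee_rot: [0.002, 1.0, -0.001, -0.001]
ft_force: [-0.9, -0.1, -0.0]
finger_gap: 0.552
grasp_force: 0.0
time_s: 8.97
eef_pos: [0.4791, 0.3041, 0.0754]
ee_rot: [0.001, 1.0, 0.0, 0.001]
ft_force: [-0.8, -0.7, 6.4]
finger_gap: 0.266
grasp_force: 12.0
time_s: 9.38
eef_pos: [0.4785, 0.3041, 0.2333]
ee_rot: [0.001, 1.0, 0.001, 0.001]
ft_force: [0.9, 1.0, -0.4]
finger_gap: 0.266
grasp_force: 12.0
time_s: 9.55
eef_pos: [0.4786, 0.3041, 0.2311]
ee_rot: [0.001, 1.0, 0.001, 0.002]
ft_force: [0.5, 0.3, -1.6]
finger_gap: 0.263
grasp_force: 12.0
red [250, 235, 58, 78, 3262] [279.4, 271.3] [0.553  0.3054 0.02  ]
```

Red held upright. Carrying it to (0.491, -0.1205).

```bash
python3 shift.py '0.0 0 -0.02 0 0 0 0
0.0 -0.001 -0.04 0 0 0 0
0.0 -0.001 -0.04 0 0 0 0
0.0 -0.001 -0.04 0 0 0 0
0.0 -0.001 -0.04 0 0 0 0' | grep eef;python3 shift.py '0.0 -0.001 -0.04 0 0 0 0
0.0 -0.001 -0.04 0 0 0 0
0.0 -0.001 -0.04 0 0 0 0
0.0 -0.001 -0.04 0 0 0 0
0.0 -0.001 -0.04 0 0 0 0'|grep eef;python3 shift.py '0.0 -0.002 -0.03 0 0 0 0
0.0 -0.002 -0.015 0.02 0 0 0
0.0 0 0 0.02 0 0 0
0.0 0 0 0.005 0 0 0
0.0 0 0 0 0 0 0';python3 shift.py '0.0 0 0 0 0 0 0
0.0 0 0 0 0 0 0'
```

```text
eef_pos: [0.4813, 0.1224, 0.2276]
eef_pos: [0.486, -0.0777, 0.2277]
time_s: 10.85
eef_pos: [0.4899, -0.1205, 0.1821]
ee_rot: [0.001, 1.0, 0.001, -0.003]
ft_force: [-0.0, -0.4, -1.1]
finger_gap: 0.264
grasp_force: 12.0
time_s: 11.02
eef_pos: [0.4911, -0.1205, 0.1849]
ee_rot: [0.0, 1.0, -0.0, 0.0]
ft_force: [0.2, 1.1, -0.9]
finger_gap: 0.265
grasp_force: 12.0
```

```bash
python3 shift.py '0.0 0 0 0.007 0 0 0
0.0 0 0 0.004 0 0 0
0.0 0 0 0 0 0 0
0.0 0 0 0 0 0 0'| grep -E 'eef|ft'; for i in 1 2 3 4 5 6; do python3 shift.py '0.0 0 0 0.0015 0 0 0
0.0 0 0 0 0 0 0' | grep -E 'eef|ft'; done
```

```text
eef_pos: [0.4908, -0.1208, 0.1731]
ft_force: [0.6, 0.3, -1.2]
eef_pos: [0.4909, -0.121, 0.1717]
ft_force: [-0.3, -0.2, -1.7]
eef_pos: [0.4908, -0.121, 0.1701]
ft_force: [0.1, 0.4, -1.6]
eef_pos: [0.4908, -0.121, 0.1686]
ft_force: [0.3, 0.3, -1.3]
eef_pos: [0.4908, -0.121, 0.167]
ft_force: [0.2, 0.2, -0.6]
eef_pos: [0.4908, -0.121, 0.1655]
ft_force: [-0.5, 0.2, -0.4]
eef_pos: [0.4908, -0.121, 0.164]
ft_force: [-0.7, -0.4, -0.1]
```

```bash
python3 shift.py '0.30 0 0 0 0 0 0
0.34 0 0 0 0 0 0
0.40 0 0 0 0 0 0
0.5 0 0 0 0 0 0
0.5 0 0 0 0 0 0';python3 shift.py '0.5 0 0 0 0 0 0
0.5 0 0 -0.015 0 0 0
0.5 0 0 -0.03 0 0 0
0.5 0 0 -0.04 0 0 0
0.5 0 0 -0.03 0 0 0'; for i in 1 2 3 4 5; do python3 shift.py '0.5 0.005 0.02 0 0 0 0
0.5 0 0.02 0 0 0 0
0.5 0 0 0 0 0 0
0.5 0 0 0 0 0 0
0.5 0 0 0 0 0 0'|grep eef;done; for i in 1 2 3; do python3 shift.py '0.5 0 0 0 0 0 0
0.5 0 0 0 0 0 0
0.5 0 0 0 0 0 0
0.5 0 0 0 0 0 0
0.5 0 0 0 0 0 0'>/dev/null;done
python3 -c "
from h import *
import pickle
c=snap('side');cv2.imwrite('pics/s8.png',c['img'])
d=snap('top');cv2.imwrite('pics/t8.png',d['img']);pickle.dump((c,d),open('e.pkl','wb'));print(arm.get_obs()['time_s'])
cv2.imwrite('pics/both8.png',np.hstack([cv2.resize(c['img'][80:210,225:395],(400,306)),cv2.resize(d['img'][130:283,300:500],(400,306))]))"
```

```text
time_s: 12.77
eef_pos: [0.4909, -0.121, 0.1643]
ee_rot: [0.001, 1.0, -0.0, 0.0]
ft_force: [1.3, 0.4, -0.6]
finger_gap: 0.495
grasp_force: 0.0
time_s: 13.18
eef_pos: [0.4908, -0.121, 0.2817]
ee_rot: [0.001, 1.0, -0.0, 0.001]
ft_force: [0.8, -0.0, 0.3]
finger_gap: 0.502
grasp_force: 0.0
eef_pos: [0.486, -0.0814, 0.2791]
eef_pos: [0.4813, -0.042, 0.2791]
eef_pos: [0.4764, -0.0021, 0.2792]
eef_pos: [0.4714, 0.038, 0.2792]
eef_pos: [0.4665, 0.078, 0.2792]
16.6167
```

View pics/both8.png

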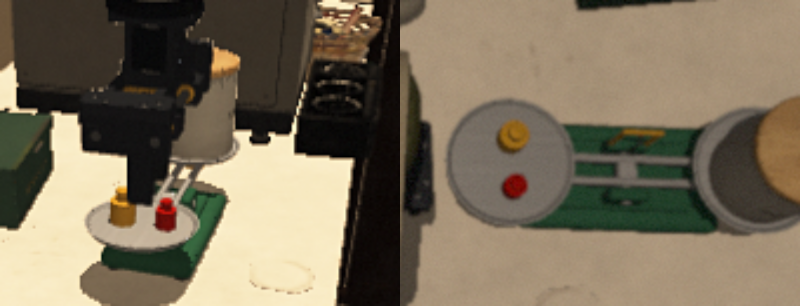

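Both weights stand upright on the pan: brass (513,135) and red (514,186) in the top crop. The pan has come down. I'll move the arm away and measure the rim height.

```bash
python3 shift.py '0.5 0.03 0.025 0 0 0 0
0.5 0.03 0.025 0 0 0 0
0.5 0.03 0.025 0 0 0 0
0.5 0.02 0.03 0 0 0 0
0.5 0.0 0.03 0 0 0 0'|grep eef; for i in 1 2; do python3 shift.py '0.5 0 0.03 0 0 0 0
0.5 0 0.03 0 0 0 0
0.5 0 0 0 0 0 0
0.5 0 0 0 0 0 0
0.5 0 0 0 0 0 0'|grep eef;done
python3 - <<'E'
from h import *
import pickle
def ell(c,b):
    hsv=cv2.cvtColor(c['img'],cv2.COLOR_BGR2HSV);m=cv2.inRange(hsv,(0,0,60),(180,60,200));z=np.zeros_like(m);x0,y0,x1,y1=b;z[y0:y1,x0:x1]=m[y0:y1,x0:x1]
    z=cv2.morphologyEx(z,cv2.MORPH_OPEN,np.ones((5,5)));ct=max(cv2.findContours(z,0,1)[0],key=cv2.contourArea);return cv2.fitEllipse(cv2.convexHull(ct))
s0=pickle.load(open('side0.pkl','rb'));t0=pickle.load(open('top0.pkl','rb'))
s,t=snap('side'),snap('top')
for S,T in ((s0,t0),(s,t)):
    a,b=ell(S,(255,150,315,192)),ell(T,(318,172,388,246));print(a,b,tri([ray(S,*a[0]),ray(T,*b[0])]))
# leftmost/rightmost wise vertical shift of whole right-pan via template match (initial vs now)
def shift(b,pad=12):
    x0,y0,x1,y1=b;g=s0['img'][y0:y1,x0:x1];w=s['img'][y0-pad:y1+pad,x0-pad:x1+pad]
    r=cv2.matchTemplate(w,g,cv2.TM_CCOEFF_NORMED);_,v,_,l=cv2.minMaxLoc(r);return l[0]-pad,l[1]-pad,v
print('lid',shift((290,102,330,120)),'empty pan front rim',shift((258,165,280,184)))
print('px/15mm pan', end=' ')
def proj(c,p):
    q=np.linalg.inv(c['T'])@np.append(p,1);return q[:2]/q[2]*c['f']+[c['cx'],c['cy']]
print(proj(s,[.516,-.12,.098]),proj(s,[.516,-.12,.083]),'can',proj(s,[.49,-.37,.2]),proj(s,[.49,-.37,.215]))
cv2.imwrite('pics/s9.png',s['img']);print(arm.get_obs()['time_s'])
E
```

```text
eef_pos: [0.353, 0.2151, 0.2796]
eef_pos: [0.3564, 0.2739, 0.2791]
eef_pos: [0.3568, 0.3331, 0.2792]
((285.6019592285156, 169.3795166015625), (23.03200340270996, 48.116050720214844), 89.69902038574219) ((356.701171875, 209.1995391845703), (64.51113891601562, 66.61936950683594), 108.7806625366211) (array([ 0.51554411, -0.12225016,  0.09748269]), [np.float64(0.00016930921444337834), np.float64(0.00016930921444332142)])Traceback (most recent call last):
  File "<stdin>", line 9, in <module>
  File "<stdin>", line 5, in ell
ValueError: max() iterable argument is empty
```

The arm blocks the side view, so I'll move it out of the line of sight.

```bash
python3 shift.py '0.5 0.01 -0.036 -0.012 0 0 0
0.5 0.01 -0.036 -0.012 0 0 0
0.5 0.01 -0.036 -0.012 0 0 0
0.5 0.01 -0.036 -0.012 0 0 0
0.5 0.01 -0.036 -0.012 0 0 0'|grep eef; python3 shift.py '0.5 0.005 -0.036 -0.01 0 0 0
0.5 0 -0.02 0 0 0 0
0.5 0 0 0 0 0 0
0.5 0 0 0 0 0 0
0.5 0 0 0 0 0 0'|grep eef
cat > f.py <<'E'
from h import *
import pickle
def ell(c,b):
    hsv=cv2.cvtColor(c['img'],cv2.COLOR_BGR2HSV);m=cv2.inRange(hsv,(0,0,60),(180,60,215));z=np.zeros_like(m);x0,y0,x1,y1=b;z[y0:y1,x0:x1]=m[y0:y1,x0:x1]
    z=cv2.morphologyEx(z,cv2.MORPH_OPEN,np.ones((5,5)))
    cs=cv2.findContours(z,0,1)[0]
    if not cs: return None
    ct=max(cs,key=cv2.contourArea);return cv2.fitEllipse(cv2.convexHull(ct))
s0=pickle.load(open('side0.pkl','rb'));t0=pickle.load(open('top0.pkl','rb'))
s,t=snap('side'),snap('top')
cv2.imwrite('pics/s9.png',s['img']);cv2.imwrite('pics/t9.png',t['img']);print(arm.get_obs()['time_s'])
def shift(b,pad=12):
    x0,y0,x1,y1=b;g=s0['img'][y0:y1,x0:x1];w=s['img'][y0-pad:y1+pad,x0-pad:x1+pad]
    r=cv2.matchTemplate(w,g,cv2.TM_CCOEFF_NORMED);_,v,_,l=cv2.minMaxLoc(r);return l[0]-pad,l[1]-pad,v
print('lid',shift((290,102,330,120)),'pan rim',shift((258,165,280,184)))
def proj(c,p):
    q=np.linalg.inv(c['T'])@np.append(p,1);return q[:2]/q[2]*c['f']+[c['cx'],c['cy']]
print(proj(s,[.516,-.12,.098]),proj(s,[.516,-.12,.083]),'can',proj(s,[.49,-.37,.2]),proj(s,[.49,-.37,.215]))
for S,T in ((s0,t0),(s,t)):
    a,b=ell(S,(255,150,315,192)),ell(T,(318,172,388,246));print(a,b)
    if a and b: print(tri([ray(S,*a[0]),ray(T,*b[0])]))
for n,c in (('side',s),('top',t)):
    hsv=cv2.cvtColor(c['img'],cv2.COLOR_BGR2HSV)
    for k,lo,hi in (('red',(0,150,50),(8,255,255)),('brass',(12,120,60),(30,255,255))):
        m=cv2.inRange(hsv,lo,hi);x0,y0,x1,y1=(258,140,312,190) if n=='side' else (322,176,380,243)
        q=cv2.connectedComponentsWithStats(m[y0:y1,x0:x1].copy());print(n,k,[(q[2][i].tolist(),(q[3][i]+[x0,y0]).round(1).tolist()) for i in range(1,q[0]) if q[2][i][4]>20])
E
python3 f.py
```

```text
eef_pos: [0.305, 0.1525, 0.3397]
eef_pos: [0.3011, 0.0984, 0.3492]
18.9
lid (0, -5, 0.9464069604873657) pan rim (-3, 5, 0.7478651404380798)
[285.1747715  169.53967376] [285.04565708 174.61180584] can [313.50468435 105.78548409] [313.81001926 100.85555368]
((285.6019592285156, 169.3795166015625), (23.03200340270996, 48.116050720214844), 89.69902038574219) ((356.701171875, 209.1995391845703), (64.51113891601562, 66.61936950683594), 108.7806625366211)
(array([ 0.51554411, -0.12225016,  0.09748269]), [np.float64(0.00016930921444337834), np.float64(0.00016930921444332142)])
((285.0470275878906, 174.87875366210938), (22.70160484313965, 47.814456939697266), 90.66162109375) ((355.0323791503906, 210.79852294921875), (63.27959442138672, 66.17218017578125), 112.60794830322266)
(array([ 0.51612932, -0.12183635,  0.08120722]), [np.float64(0.0002780824635334409), np.float64(0.0002780824635335258)])
side red [([33, 24, 9, 14, 104], [295.0, 171.0])]
side brass [([27, 0, 6, 23, 68], [287.9, 150.5]), ([14, 19, 11, 18, 164], [276.9, 167.8])]
top red [([30, 41, 12, 12, 100], [357.2, 222.5])]
top brass [([26, 14, 17, 16, 203], [356.2, 197.7])]
```

The rim dropped 16 mm and the lid rose about 15 mm, so the beam is level and has had over 5 s to settle. Both weights are upright. Handing in.

```bash
python3 -c "
from bench import arm
print(arm.hand_in())"
```

```text
the job is handed in; nothing more can be done
None
```

The brass 200 g and red 100 g weights stand upright on the pan, the beam measured level to within about 1–2 mm at the pan, and the job was handed in at about 19 s of the 56 s allowed.

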